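Steady a rocking heat-sink stand on the flat plate

ROBOT

A 6-joint arm with a two-finger parallel gripper is mounted at the origin on the work surface. World frame = base frame: x ahead of the robot, y to its left, z up, the work surface at z = 0. Lengths are in m, angles in rad, forces in N, time in s.
With the tool pointing down it reaches from about 0.35 to 0.775 m from the base axis. Payload 5.5 kg.
Tool frame: the origin (TCP) lies at the very end of the fingers, on their centre line; the grasp point (between the pads) lies 19 mm behind it (grip_point_offset is the distance from the TCP to the grasp point, in m); z points along the fingers, y is the direction in which the jaws open and shut (so a half turn about z gives the same grasp; the last joint's range is limited). The gripper opens to 85 mm and grips with 20 to 120 N. Pads are 22 mm wide; open, the fingers measure 114 mm over their backs; the gripper's body (76 mm by 85 mm) begins 54 mm behind the grasp point. The pads swing forward as they close: fully open they stand 13 mm farther back than shut.
Start: joints at [-1.371, 0.313, 0.046, 1.304, 0, 1.431], TCP at [0.192, -0.542, 0.231] pointing down, gripper open.
Joint ranges: [-2.76, 2.76], [-0.86, 1.69], [-1.03, 1.26], [-2.2, 2.34], [-1.47, 1.5], [-3.14, 3.14]. Speed limits (rad/s): [2.57, 2.57, 3.14, 3.14, 3.14, 3.14].

INTERFACE

Orientations are given as a unit quaternion [w, x, y, z].
In Python, from workcell import * gives the robot as it stands.
- The arm moves only by the shell command python3 -m crank 'ROWS' [OPENING] [FORCE]. ROWS is a JSON object of lists of equal length, an entry for each row: "travel": the shift along the tool's x, y, z in units of 40 mm (1.0 is 40 mm), a list of three; "turn": the turn about the tool's z in rad. In form: {"travel": [[x, y, z], ...], "turn": [turn, ...]}. A call has 1 to 5 rows; each row is the pose to reach, as a shift and turn from the pose commanded when the call began, along the tool's axes at that moment; what a row does not reach only later rows make up. A row lasts 1/12 s, in which the tool goes at most 41.7 mm and 7.16 degrees, less where a joint would pass 70% of its speed; a pose out of reach is approached as far as the arm can. A call with a gripper value outside its range is refused whole. OPENING is the finger opening in mm, from 0 to 85.4, set as the call begins (- or left out, the last holds). The fingers move at their own pace and stop on an object; FORCE is the grip in N (left out, the last holds). Time passes only in rows, so rows that repeat a pose let the fingers close. It gives the time, the measured TCP pose, the force and the opening at its end, in the units of the state.
- get_state(): the state, without advancing time (a new reading comes with each control period).
- read_camera(name): name is "scene" or "top" or "wrist"; returns a dict with "image" (384x512x3 uint8, red, green, blue), "K" (3x3 intrinsics, pixels), "k1" (the pictures are not rectified: a ray, as slopes to the right and down, at radius r is drawn at 1 + k1 r^2 times it, then the intrinsics apply), "R" (3x3) and "t" (3): a world point X has camera coordinates R X + t. Camera axes: x right, y down, z forward; pixel columns grow to the right and rows downward; lengths in m; the calibration is good to about 2 mm. A picture is of the moment at which its call begins. There is no depth.
- hand_in(): hands the job in, once; it reports no verdict.
The state is a dict: "clock": time; "joint_pos": joint angles; "qvel": joint speeds; "tau": joint torques, N m; "tcp_pos": TCP position; "orientation": TCP orientation; "wrist_force": force on the tool from outside, world axes, zero at the start; "ft_torque": the same for the moment, N m; "finger_gap": finger opening in m.
Only numpy, scipy, OpenCV 4.12 (cv2) and the standard library are available. Lean on these libraries where they do the work, as an engineer would, in place of code of your own. Each camera call takes 0.05 s, during which the arm holds its last target. There are 200 camera calls.

TASK

The heat-sink stand rocks on the flat plate because its adjustable foot, under the large round knob, is too short. Press gently first on top of the knob and then on the small post at the opposite corner to feel how far it rocks, and turn the knob so that the foot just takes its share of the weight and the stand neither rocks nor tips. Let go, check by pressing the knob and then the opposite post once more, and leave the stand standing free about where it was, without disturbing the other things.

Things in the scene. Friction and masses are not known exactly. Their poses are not given: they have to be found in the camera images.
- flat_plate: Dark flat reference plate, 300 x 340 x 30 mm, fixed on the bench; its top, 30 mm above the bench, is level and true. Origin: centre of its underside.
- stand: Loose aluminium stand, 0.8 to 1.1 kg: square base plate 164 x 164 x 8 mm, its top 24 mm above the flat plate, on four round feet at (+-65, +-65) mm: three fixed, the one at (+65,+65), under the knob, adjustable. A heat sink (58 x 58 x 26 mm, at (-24,-24)) keeps it level on the fixed feet at rest. At the start the adjustable foot hangs 1 to 4.2 mm clear (unknown). Origin: centre, underside of the feet; z up.
- knob_top (a point): Centre of the flat top of the round black ribbed knob (40 mm diameter, 30 mm high, on the base plate; top 54 mm above the flat plate). Friction 0.1 N m; stays where left; its angle cannot be read. Clockwise seen from above lowers the foot 3 mm per rad: 0.3 to 1.4 rad is needed, 1.1 rad more is possible and tips the stand. 2 to 3 N on the knob dips its corner until the foot touches.
- far_post: The steel post at the corner opposite to the knob, 18 mm in diameter and 30 mm high, rigid on the base plate above a fixed foot; the other two corners carry the same posts, the knob's corner none. Origin: centre of its lower end, on the base plate.
- post_top (a point): Centre of the flat top of the post opposite to the knob, at the same height as the knob's top when the stand is level (54 mm above the flat plate).
- driver: Screwdriver lying on the bench beside the flat plate; leave it alone.
- flux: Small jar, 44 mm in diameter and 60 mm high, on the bench; leave it alone.
- screw_tray: Small grey open tray, 90 x 70 x 22 mm, on the bench; leave it alone.
Mind the look-alikes: they are no part of the job. What is shaped like the stand but green, purple or red is not meant.

How it is judged:
On the way, in this order (a step that is already met when the one before it is completed fails the run):
1. the knob's corner is pressed down until its short foot bears on the flat plate (0.5 N or more on the foot) (contact force between adjustable_foot_c0 and flat_plate above 0.5 N and angle between stand's own z axis and vertical above 0.005 rad), for 0.1 s.
2. the opposite post is pressed with 2 N or more, the short foot being clear again (contact force between the fingers and far_post above 2 N and contact force between adjustable_foot_c0 and flat_plate below 0.1 N and angle between stand's own z axis and vertical below 0.007 rad), for 0.1 s.
3. the knob has been turned and let go: the stand, untouched, is level within 7 mrad and the adjustable foot carries 0.3 N or more (contact force between adjustable_foot_c0 and flat_plate above 0.3 N and angle between stand's own z axis and vertical below 0.007 rad and contact force between the fingers and stand below 0.05 N and linear speed of stand below 0.01 m/s and angular speed of stand below 0.05 rad/s), for 0.2 s.
4. check: the knob is pressed (4 N or more on its foot) and the stand stays level within 7 mrad (contact force between adjustable_foot_c0 and flat_plate above 4 N and angle between stand's own z axis and vertical below 0.007 rad), for 0.1 s.
5. check: the opposite post is pressed with 2 N or more and the stand stays level within 7 mrad (contact force between the fingers and far_post above 2 N and angle between stand's own z axis and vertical below 0.007 rad), for 0.1 s.
At the end, for the whole second after the job is handed in: The stand stands free and at rest on the flat plate within 30 mm of where it was, level within 7 mrad (the foot at most about 0.9 mm too long), with its adjustable foot carrying at least 0.3 N of the weight (all of step 3 and distance of stand from where it was at the start of the episode below 0.03 m); the robot touches nothing.
It fails at once if the stand is pressed onto the flat plate with more than about 25 N besides its own weight (35 N in all) (contact force between stand and flat_plate above 35 N).
It fails at once if the stand is pushed more than 40 mm or tipped beyond 0.12 rad (distance of stand from where it was at the start of the episode above 0.04 m or angle between stand's own z axis and vertical above 0.12 rad).
It fails at once if a bystander (screwdriver, jar, tray) is moved more than 15 mm (distance of any of driver, flux, screw_tray from where it was at the start of the episode above 0.015 m).
It also fails if it takes over 72 s, if anything falls off the work surface, if the arm or the gripper's body presses on something with over 40 N, if the wrist force passes 120 N, or if a joint passes its speed limit or range.

## Working session

There is one attempt and no reset: what is moved stays moved. The work goes in short steps, Python scripts to look and compute and a shell command to move; the robot and the scene stay as the last step left them, time stands still between calls to the robot, and variables do not carry over. Pictures are saved under pics/ and viewed, about 8 in all and at most 12, crops included, and the job is handed in when it is done.

```bash
mkdir -p pics; ls; cat > h.py <<'E'
from workcell import *
import numpy as np, cv2
def save(c,n):
    cv2.imwrite('pics/'+n,c['image'][:,:,::-1])
def ray(c,u,v):
    K=np.array(c['K']);k=c['k1'];d=np.array([(u-K[0,2])/K[0,0],(v-K[1,2])/K[1,1]])
    s=d.copy()
    for _ in range(30): s=d/(1+k*(s@s))
    R=np.array(c['R']);t=np.array(c['t'])
    return -R.T@t, R.T@np.array([s[0],s[1],1])
def onz(c,u,v,z):
    o,r=ray(c,u,v); return o+r*(z-o[2])/r[2]
def proj(c,X):
    p=np.array(c['R'])@np.array(X)+np.array(c['t']); s=p[:2]/p[2]; s=s*(1+c['k1']*(s@s))
    K=np.array(c['K']); return K[0,0]*s[0]+K[0,2],K[1,1]*s[1]+K[1,2]
E
python3 - <<'E'
from h import *
import pickle
a=read_camera('top');b=read_camera('scene');pickle.dump((a,b),open('c.pkl','wb'))
save(a,'top.png');save(b,'scene.png');print(get_state());print(a['R'],a['t'],a['K'])
E
```

```text
pics
{'clock': 0.1, 'joint_pos': array([-1.37060519e+00,  3.13967431e-01,  4.50606312e-02,  1.30359564e+00,
        1.31303429e-06,  1.43119405e+00]), 'qvel': array([ 0.00169437, -0.00237821,  0.0016638 ,  0.00251654,  0.00010504,
       -0.00070545]), 'tau': array([ 3.24083601e-03, -4.81726313e+01,  2.99243456e+01,  1.27791447e-02,
       -4.15325758e-05,  2.03296047e-07]), 'tcp_pos': array([ 0.19153899, -0.541663  ,  0.230461  ]), 'orientation': array([-8.52682627e-04,  9.85601878e-01,  1.69080484e-01, -2.51826189e-05]), 'wrist_force': array([-0.05155481,  0.61241043, -0.08264754]), 'ft_torque': array([-0.01028863,  0.01703308, -0.01821135]), 'finger_gap': 0.08538797396053431}
[[-0.01095453 -0.99993224  0.00393876]
 [-0.99419367  0.01046982 -0.10709499]
 [ 0.10704649 -0.00508907 -0.99424099]] [0.06106425 0.50211521 1.11412013] [[418.88443189   0.         256.72714039]
 [  0.         418.88443189 190.94417757]
 [  0.           0.           1.        ]]
```

View pics/top.png

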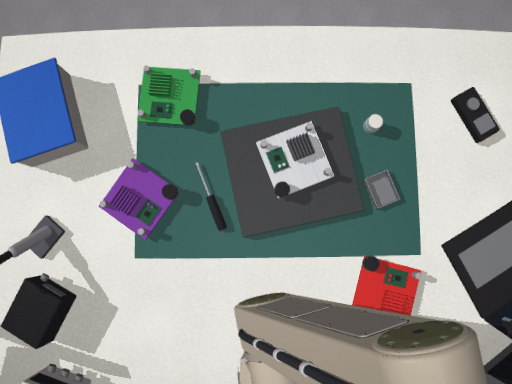

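View pics/scene.png

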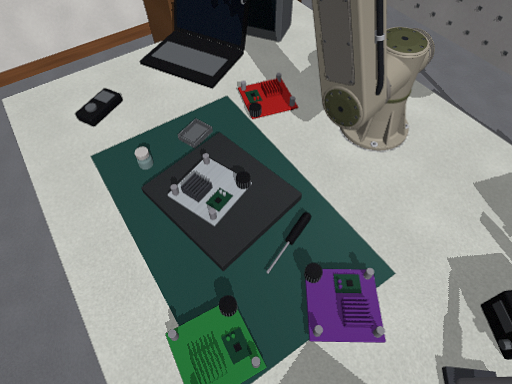

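The candidates in the top view are silver at (294,160), green at (168,97), purple at (140,200) and red at (388,285). The silver one is meant: it is aluminium and stands on the dark plate. Its knob is at (282,189) and the opposite post is near (312,127). I'll confirm this in one crop and measure.

```bash
python3 - <<'E'
from h import *
import pickle
a,b=pickle.load(open('c.pkl','rb'))
g=lambda c,x0,y0,w,h:cv2.resize(c['image'][y0:y0+h,x0:x0+w,::-1],None,fx=4,fy=4,interpolation=cv2.INTER_CUBIC)
A=g(a,245,110,100,100);B=g(b,160,140,100,100)
cv2.imwrite('pics/crop.png',np.hstack([A,B]))
E
```

```text
(no output)
```

View pics/crop.png

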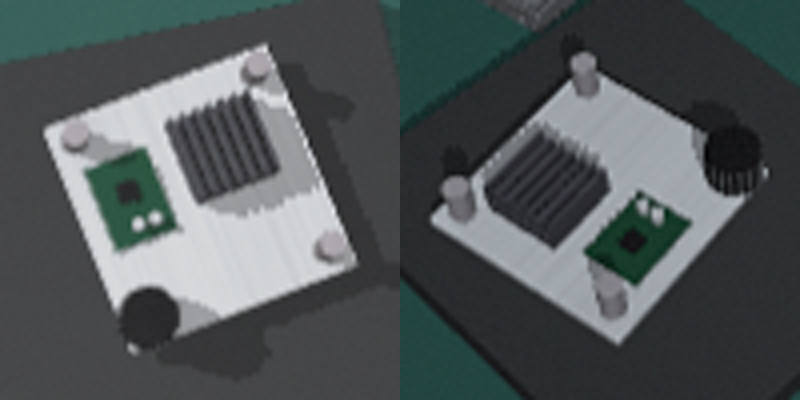

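The crop confirms the silver stand. In the left half the knob is at (149,315) and the far post at (257,62), diagonally beyond the heat sink; the other two posts are at (76,132) and (331,242). Next I'll turn these into positions.

```bash
python3 - <<'E'
from h import *
import pickle
a,b=pickle.load(open('c.pkl','rb'))
t=lambda u,v,z:onz(a,245+u/4-.4,110+v/4-.4,z)
s=lambda u,v,z:onz(b,160+(u-400)/4-.4,140+v/4-.4,z)
for n,f,L in(('top',t,[(149,314),(257,62),(76,132),(331,242)]),('scene',s,[(734,145),(457,184),(613,292),(585,61)])):
    P=np.array([f(u,v,.084) for u,v in L]);print(n,P.round(4),'c post/post',(P[2]+P[3])/2,(P[0]+P[1])/2, [np.linalg.norm(P[i]-P[j]).round(4) for i,j in((0,1),(2,3),(0,2),(0,3))],[np.degrees(np.arctan2(*(P[i]-P[j])[1::-1])).round(2) for i,j in((0,1),(2,3))])
C=np.array([t(*p,.054) for p in[(45,130),(267,44),(356,264),(134,353)]]);print(C.round(4),C.mean(0),(C[0]+C[2])/2)
E
```

```text
top [[ 0.5033 -0.0092  0.084 ]
 [ 0.6703 -0.0838  0.084 ]
 [ 0.624   0.0365  0.084 ]
 [ 0.5494 -0.1291  0.084 ]] c post/post [ 0.58667679 -0.04627489  0.084     ] [ 0.58680564 -0.04650808  0.084     ] [np.float64(0.1829), np.float64(0.1816), np.float64(0.129), np.float64(0.1284)] [np.float64(155.92), np.float64(65.76)]
scene [[ 0.4982 -0.01    0.084 ]
 [ 0.6658 -0.0857  0.084 ]
 [ 0.6223  0.0437  0.084 ]
 [ 0.5443 -0.1305  0.084 ]] c post/post [ 0.58331186 -0.0434102   0.084     ] [ 0.58198043 -0.04781172  0.084     ] [np.float64(0.1839), np.float64(0.1909), np.float64(0.1352), np.float64(0.1291)] [np.float64(155.69), np.float64(65.87)]
[[ 0.6323  0.0567  0.054 ]
 [ 0.6909 -0.0951  0.054 ]
 [ 0.539  -0.1508  0.054 ]
 [ 0.4808 -0.0007  0.054 ]] [ 0.58576993 -0.04747973  0.054     ] [ 0.58567735 -0.04705076  0.054     ]
```

```bash
cat >> h.py <<'E'
def d(x,y,z,yaw=None):
    from scipy.spatial.transform import Rotation as Ro
    s=get_state();q=s['orientation'];R=Ro.from_quat([*q[1:],q[0]]).as_matrix()
    v=R.T@(np.array([x,y,z])-s['tcp_pos'])/.04
    yw=np.arctan2(R[1,0],R[0,0])
    print('travel',v.round(3),'yaw',yw.round(3),'tcp',s['tcp_pos'].round(4),'F',s['wrist_force'].round(2),'q',s['joint_pos'].round(3),'clk',s['clock'],'tilt',R[:,2].round(4))
E
python3 -m crank '{"travel":[[3.9,-3.33,0],[3.9,-3.33,0],[3.9,-3.33,0],[3.9,-3.33,0],[3.9,-3.33,0]],"turn":[0,0,0,0,0]}' 0 30
python3 -c "from h import *;d(.501,-.009,.12)"
```

```text
clock: 0.52
tcp_pos: [0.2947, -0.3623, 0.2308]
orientation: [-0.001, 0.986, 0.169, -0.0]
wrist_force: [0.7, -0.0, -0.2]
finger_gap: 0.0258
travel [ 7.803 -6.609  2.778] yaw 0.339 tcp [ 0.2947 -0.3623  0.2308] F [ 0.67 -0.04 -0.18] q [-1.06   0.105 -0.218  1.249  0.     1.742] clk 0.5167 tilt [-3.0e-04  1.1e-03 -1.0e+00]
```

```bash

python3 -m crank '{"travel":[[3.9,-3.3,0],[3.9,-3.3,0],[3.9,-3.3,0],[3.9,-3.3,0],[3.9,-3.3,0]],"turn":[-0.6,-0.6,-0.6,-0.6,-0.6]}' 0 30
python3 -m crank '{"travel":[[0,0,0.5],[0,0,0.5],[0,0,0.5],[0,0,0.5],[0,0,0.5]],"turn":[-0.6,-0.6,-0.6,-0.6,-0.6]}'
python3 -m crank '{"travel":[[0,0,0.5],[0,0,0.5],[0,0,0.5],[0,0,0.5],[0,0,0.5]],"turn":[-0.6,-0.6,-0.6,-0.6,-0.6]}'
python3 -c "from h import *;d(.501,-.009,.12)"
```

```text
clock: 0.93
tcp_pos: [0.3978, -0.1858, 0.2311]
orientation: [-0.0, 0.89, 0.456, 0.0]
wrist_force: [0.2, -0.4, 0.8]
finger_gap: 0.0002
clock: 1.35
tcp_pos: [0.3972, -0.1876, 0.2108]
orientation: [-0.001, 0.716, 0.698, -0.0]
wrist_force: [0.5, 0.5, 0.0]
finger_gap: -0.0003
clock: 1.77
tcp_pos: [0.3971, -0.1879, 0.1908]
orientation: [-0.001, 0.478, 0.879, 0.0]
wrist_force: [0.4, -0.1, -0.9]
finger_gap: -0.0002
travel [2.337 4.614 1.77 ] yaw 2.146 tcp [ 0.3971 -0.1879  0.1908] F [ 0.38 -0.11 -0.88] q [-0.625  0.071 -0.356  1.145 -0.     0.371] clk 1.7667 tilt [-9.e-04  6.e-04 -1.e+00]
```

```bash

python3 -m crank '{"travel":[[2.34,4.61,0],[2.34,4.61,0],[2.34,4.61,0],[2.34,4.61,0],[2.34,4.61,0]],"turn":[0,0,0,0,0]}'
python3 -m crank '{"travel":[[0,0,0.7],[0,0,0.7],[0,0,0.7]],"turn":[0,0,0]}'
python3 - <<'E'
from h import *
d(.501,-.009,.12)
c=read_camera('wrist');save(c,'w1.png')
print(proj(c,[.501,-.009,.084]),proj(c,[.669,-.084,.084]))
import pickle;pickle.dump(c,open('w.pkl','wb'))
E
```

```text
clock: 2.18
tcp_pos: [0.5028, -0.0081, 0.191]
orientation: [-0.0, 0.48, 0.877, -0.0]
wrist_force: [0.6, -0.4, 0.3]
finger_gap: -0.0
clock: 2.43
tcp_pos: [0.5005, -0.0092, 0.1618]
orientation: [-0.002, 0.48, 0.877, -0.001]
wrist_force: [-0.0, -0.1, 0.5]
finger_gap: 0.0
travel [-0.005  0.016  1.045] yaw 2.141 tcp [ 0.5005 -0.0092  0.1618] F [-0.02 -0.06  0.5 ] q [-0.179  0.207 -0.268  1.1   -0.     0.822] clk 2.4333 tilt [-4.7e-03  5.0e-04 -1.0e+00]
(np.float64(253.45329598943164), np.float64(204.2685708295304)) (np.float64(360.4707733506148), np.float64(358.00746318265834))
```

View pics/w1.png

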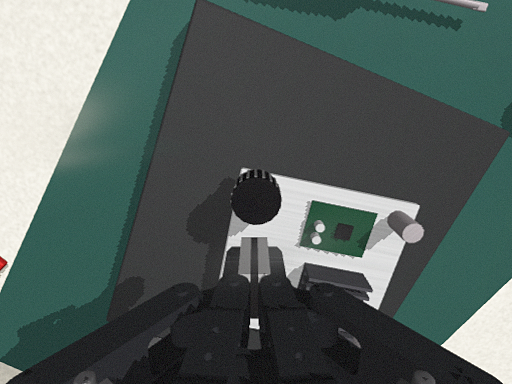

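The knob top shows at about (256,201) in the wrist view, within 4 px of the prediction, and the left post top is at (413,233). I'll refine the knob position from this and start going down.

```bash

python3 - <<'E'
from h import *
import pickle;c=pickle.load(open('w.pkl','rb'))
print(onz(c,256,201,.084),onz(c,412,233,.084))
E
python3 -m crank '{"travel":[[0,0,1.0],[0,0,1.7],[0,0,1.7],[0,0,1.7]],"turn":[0,0,0,0]}'
python3 -c "from h import *;d(.501,-.009,.084)"
```

```text
[ 0.50120888 -0.00562968  0.084     ] [0.62235974 0.03972413 0.084     ]
clock: 2.82
tcp_pos: [0.5011, -0.0109, 0.0954]
orientation: [-0.001, 0.481, 0.877, -0.0]
wrist_force: [0.1, -0.9, 0.4]
finger_gap: -0.0
travel [0.04  0.025 0.285] yaw 2.138 tcp [ 0.5011 -0.0109  0.0954] F [ 0.06 -0.92  0.4 ] q [-0.182  0.26  -0.375  0.938 -0.     0.822] clk 2.8167 tilt [-2.6e-03  3.0e-04 -1.0e+00]
```

```bash
cat >> h.py <<'E'
def avg(n=4):
    L=[]
    for _ in range(n):
        read_camera('wrist');s=get_state();L.append([*s['tcp_pos'],*s['wrist_force']])
    L=np.array(L);print('avg',(L.mean(0)[:3]*1000).round(2),L.mean(0)[3:].round(2),'sd',(L.std(0)[2]*1000).round(2),L.std(0)[5].round(2),'clk',round(s['clock'],2))
E
python3 -m crank '{"travel":[[0.07,0.045,0.2],[0.07,0.045,0.2],[0.07,0.045,0.2]],"turn":[0,0,0]}'
python3 -c "from h import *;avg(6)"
for i in 1 2; do python3 -m crank '{"travel":[[0,0,0.05],[0,0,0.05]],"turn":[0,0]}'|grep -E "tcp|force"; done
python3 -c "from h import *;avg(5)"
```

```text
clock: 3.07
tcp_pos: [0.5032, -0.0069, 0.0886]
orientation: [0.001, 0.48, 0.877, 0.0]
wrist_force: [-0.4, 0.1, 0.3]
finger_gap: -0.0
avg [502.97  -6.73  88.18] [ 0.08  0.35 -0.13] sd 0.3 0.38 clk 3.37
tcp_pos: [0.5022, -0.0066, 0.085]
wrist_force: [-0.9, -0.6, 0.0]
tcp_pos: [0.5022, -0.0065, 0.0831]
wrist_force: [-0.3, -0.1, 4.0]
avg [502.38  -6.58  83.37] [-0.53  0.27  2.46] sd 0.06 0.48 clk 3.95
```

```bash

S='python3 -m crank'; 
for i in 1 2 3; do python3 -m crank '{"travel":[[0,0,0.0125],[0,0,0.0125],[0,0,0.0125]],"turn":[0,0,0]}'|grep -E "force"
python3 -c "from h import *;avg(3)"; done
```

```text
wrist_force: [-1.8, 1.6, 3.4]
avg [502.15  -6.49  82.79] [-1.68  1.66  3.7 ] sd 0.01 0.51 clk 4.35
wrist_force: [-2.1, 2.7, 2.8]
avg [501.93  -6.41  82.17] [-3.41  2.38  4.78] sd 0.02 0.1 clk 4.75
wrist_force: [-3.3, 2.4, 5.5]
avg [501.99  -6.5   81.71] [-4.12  1.98  4.83] sd 0.01 0.4 clk 5.15
```

```bash

python3 -m crank '{"travel":[[0.025,-0.017,0],[0.025,-0.017,0],[0.025,-0.017,0]],"turn":[0,0,0]}'|grep -E "force"
python3 -c "from h import *;avg(4)"
for i in 1 2 ; do python3 -m crank '{"travel":[[0.006,-0.004,0.0125],[0.006,-0.004,0.0125],[0.006,-0.004,0.0125]],"turn":[0,0,0]}'|grep -E "force"
python3 -c "from h import *;avg(3)"; done
```

```text
wrist_force: [0.1, 1.9, 3.9]
avg [501.82  -6.4   81.92] [-0.39  0.88  2.9 ] sd 0.01 0.19 clk 5.6
wrist_force: [0.5, -0.2, 2.8]
avg [501.56  -6.26  81.55] [ 0.86 -0.07  4.07] sd 0.02 1.04 clk 6.0
wrist_force: [0.8, -1.1, 6.1]
avg [501.49  -6.2   81.35] [ 1.04 -0.89  6.19] sd 0.01 0.26 clk 6.4
```

```bash

python3 -m crank '{"travel":[[0.0,0,0.0125],[0,0,0.0125],[0,0,0.0125]],"turn":[0,0,0]}'|grep -E "force"
python3 -c "from h import *;avg(4)"
for i in 1 2 3 4 5 6 7 8 9; do python3 -m crank '{"travel":[[-0.004,0.003,-0.0125],[-0.004,0.003,-0.0125],[-0.004,0.003,-0.0125]],"turn":[0,0,0]}'>/dev/null
python3 -c "from h import *;avg(3)"; done
```

```text
wrist_force: [-0.7, -0.6, 8.1]
avg [501.49  -6.19  81.19] [ 0.16 -0.61  8.86] sd 0.01 0.28 clk 6.85
avg [501.52  -6.22  81.34] [ 0.32 -0.94  6.75] sd 0.0 0.36 clk 7.25
avg [501.46  -6.21  81.44] [ 1.14 -0.97  4.31] sd 0.01 0.26 clk 7.65
avg [501.19  -6.11  81.65] [ 2.17 -0.47  2.34] sd 0.02 0.48 clk 8.05
avg [501.12  -6.1   82.09] [ 0.94 -0.58  2.  ] sd 0.02 0.3 clk 8.45
avg [501.52  -6.25  82.77] [ 0.29 -0.28  2.04] sd 0.01 0.21 clk 8.85
avg [501.79  -6.35  83.28] [ 0.57 -0.55  1.51] sd 0.0 0.21 clk 9.25
avg [501.74  -6.29  83.6 ] [-0.02  0.39  0.66] sd 0.01 0.43 clk 9.65
avg [502.09  -6.44  84.2 ] [ 0.33  0.57 -0.16] sd 0.03 0.07 clk 10.05
avg [502.41  -6.55  84.81] [-0.17  0.   -0.06] sd 0.01 0.83 clk 10.45
```

The rock measures about 1.9 mm: 83.5 → 81.6 at the knob. That needs about 0.63 rad of turn, plus a small margin. Next is the far post.

```bash

python3 -m crank '{"travel":[[0,0,-0.6],[0,0,-0.6]],"turn":[0,0]}' |grep tcp
python3 -c "from h import *;d(.669,-.083,.11)"
```

```text
tcp_pos: [0.5041, -0.0068, 0.1115]
travel [-3.826  2.446  0.056] yaw 2.14 tcp [ 0.5041 -0.0068  0.1115] F [1.65 0.21 0.6 ] q [-0.173  0.245 -0.351  0.971 -0.     0.829] clk 10.6167 tilt [ 3.9e-03 -7.0e-04 -1.0e+00]
```

```bash

python3 -m crank '{"travel":[[-3.83,2.45,0],[-3.83,2.45,0],[-3.83,2.45,0],[-3.83,2.45,0],[-3.83,2.45,0]],"turn":[0,0,0,0,0]}' |grep tcp
python3 - <<'E'
from h import *
avg(2);d(.669,-.083,.088)
c=read_camera('wrist');save(c,'w2.png')
print(proj(c,[.669,-.083,.084]))
E
```

```text
tcp_pos: [0.6723, -0.0856, 0.108]
avg [671.4  -85.31 107.61] [ 1.5  -0.72  0.01] sd 0.08 0.02 clk 11.13
travel [0.048 0.    0.488] yaw 2.138 tcp [ 0.67   -0.0846  0.1075] F [-0.01 -0.47 -0.01] q [-0.244  0.561  0.121  1.13  -0.     0.759] clk 11.1333 tilt [ 1.2e-03 -6.0e-04 -1.0e+00]
(np.float64(252.0417188385813), np.float64(231.2246197587835))
```

View pics/w2.png

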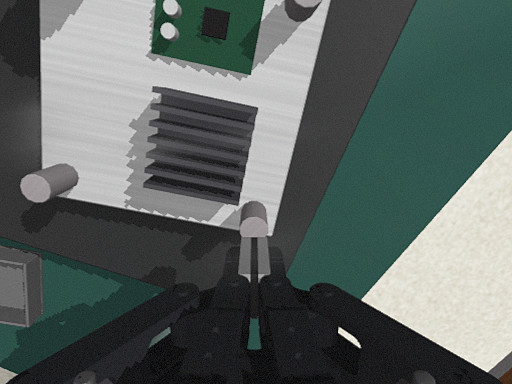

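The far post's top is at about (254,228), within 3 px of the prediction, so the tool is in line with it. I'll press here.

```bash

python3 -m crank '{"travel":[[0.07,0.01,0.3],[0.07,0.01,0.5],[0.07,0.01,0.5],[0.07,0.01,0.5],[0.07,0.01,0.5]],"turn":[0,0,0,0,0]}' |grep -E "tcp|force"
python3 -c "from h import *;avg(3)"
for i in 1 2 3 4; do python3 -m crank '{"travel":[[0,0,0.025],[0,0,0.025],[0,0,0.025]],"turn":[0,0,0]}'>/dev/null
python3 -c "from h import *;avg(2)"; done
```

```text
tcp_pos: [0.6658, -0.0798, 0.0893]
wrist_force: [0.0, -0.6, 0.1]
avg [666.42 -80.13  89.63] [ 0.11 -0.05 -0.05] sd 0.05 0.1 clk 11.75
avg [666.34 -80.28  87.82] [ 0.18 -0.48  0.11] sd 0.02 0.26 clk 12.1
avg [666.27 -80.23  86.7 ] [ 0.4  -0.49  0.07] sd 0.03 0.21 clk 12.45
avg [666.28 -80.23  85.74] [-0.1  -0.28 -0.2 ] sd 0.03 0.09 clk 12.8
avg [666.29 -80.23  84.75] [0.65 0.53 0.12] sd 0.01 0.76 clk 13.15
```

```bash

for i in 1 2 3; do python3 -m crank '{"travel":[[0,0,0.018],[0,0,0.018],[0,0,0.018]],"turn":[0,0,0]}'>/dev/null
python3 -c "from h import *;avg(3)"; done
```

```text
avg [666.29 -80.25  84.06] [-0.41 -0.57 -0.19] sd 0.01 0.07 clk 13.55
avg [666.5  -80.29  83.73] [ 0.25 -0.06  3.16] sd 0.01 0.24 clk 13.95
avg [666.6  -80.31  83.59] [-1.53  0.24  6.34] sd 0.01 0.55 clk 14.35
```

The post is firm: 3.2 N and then 6.3 N with almost no give. Next I go back to the knob, open the fingers and grip it.

```bash

python3 -m crank '{"travel":[[0,0,-0.7],[0,0,-0.7],[0,0,-0.7]],"turn":[0,0,0]}' |grep tcp
python3 -c "from h import *;d(.5015,-.007,.11)"
```

```text
tcp_pos: [0.6676, -0.0805, 0.1121]
travel [ 3.786 -2.508  0.037] yaw 2.14 tcp [ 0.6676 -0.0805  0.1121] F [-0.26  0.06  0.58] q [-0.239  0.551  0.116  1.132 -0.     0.763] clk 14.6 tilt [ 3.4e-03 -9.0e-04 -1.0e+00]
```

```bash

python3 -m crank '{"travel":[[3.79,-2.51,0],[3.79,-2.51,0],[3.79,-2.51,0],[3.79,-2.51,0],[3.79,-2.51,0]],"turn":[0,0,0,0,0]}' 62 20 |grep -E "tcp|gap"
python3 - <<'E'
from h import *
avg(3);d(.5015,-.007,.06)
c=read_camera('wrist');save(c,'w3.png')
print(proj(c,[.5015,-.007,.084]))
E
```

```text
tcp_pos: [0.4927, -0.0042, 0.1085]
finger_gap: 0.0607
avg [495.65  -4.93 109.53] [-0.72 -0.13  0.33] sd 0.54 0.38 clk 15.17
travel [-0.058  0.045  1.254] yaw 2.141 tcp [ 0.4988 -0.006   0.1102] F [ 0.82 -0.47  0.63] q [-0.173  0.241 -0.361  0.97  -0.     0.828] clk 15.1667 tilt [-7.e-04 -1.e-04 -1.e+00]
(np.float64(254.91008268819488), np.float64(235.51549622330268))
```

View pics/w3.png

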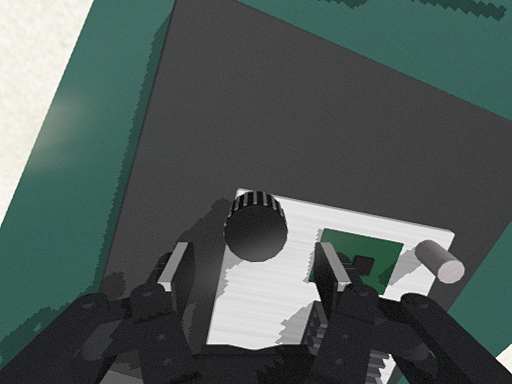

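The knob top is at (257,234), midway between the fingers, and the right finger will clear the green board. I'll narrow the opening, go down and grip.

```bash

python3 -m crank '{"travel":[[-0.04,0.05,0.5],[-0.04,0.05,0.9],[-0.04,0.05,0.9],[-0.04,0.05,0.9],[-0.04,0.05,0.9]],"turn":[0,0,0,0,0]}' 56|grep -E "tcp|gap|force"
python3 -c "from h import *;avg(3);d(.502,-.0065,.0575)"
```

```text
tcp_pos: [0.5037, -0.0074, 0.0749]
wrist_force: [0.8, 0.5, -0.3]
finger_gap: 0.0565
avg [503.77  -7.26  75.37] [-0.04  0.05 -0.24] sd 0.09 0.68 clk 15.78
travel [ 0.038 -0.026  0.449] yaw 2.14 tcp [ 0.5037 -0.0072  0.0755] F [-0.16 -0.01 -1.16] q [-0.174  0.281 -0.402  0.886 -0.     0.828] clk 15.7833 tilt [ 1.7e-03 -4.0e-04 -1.0e+00]
```

```bash

python3 -m crank '{"travel":[[0.04,-0.03,0.2],[0.04,-0.03,0.44],[0.04,-0.03,0.44],[0.04,-0.03,0.44],[0.04,-0.03,0.44]],"turn":[0,0,0,0,0]}' |grep -E "tcp|gap|force"
python3 -c "from h import *;avg(2)"
python3 -m crank '{"travel":[[0,0,0],[0,0,0],[0,0,0],[0,0,0]],"turn":[0,0,0,0]}' 34 25|grep -E "tcp|gap|force"
python3 -c "from h import *;avg(3)"
```

```text
tcp_pos: [0.5004, -0.0061, 0.0568]
wrist_force: [0.1, 0.9, 1.0]
finger_gap: 0.0562
avg [500.81  -6.17  57.09] [ 0.38 -0.66  0.76] sd 0.07 0.09 clk 16.3
tcp_pos: [0.5008, -0.0064, 0.0573]
wrist_force: [-0.9, -1.4, 3.2]
finger_gap: 0.0389
avg [500.77  -6.42  57.26] [-1.71 -1.56  2.66] sd 0.02 0.21 clk 16.78
```

```bash

python3 -m crank '{"travel":[[0,0,-0.008],[0,0,-0.008],[0,0,-0.008],[0,0,-0.008],[0,0,-0.008]],"turn":[0.06,0.14,0.22,0.30,0.38]}' |grep -E "force"
python3 -c "from h import *;avg(2);print(get_state()['ft_torque'])"
python3 -m crank '{"travel":[[0,0,0],[0,0,0],[0,0,0],[0,0,0],[0,0,0]],"turn":[0.08,0.16,0.24,0.32,0.40]}' |grep -E "force|gap"
python3 -c "from h import *;avg(3);d(.5,0,.06);print(get_state()['ft_torque'])"
```

```text
wrist_force: [-0.5, -1.6, 1.2]
avg [501.19  -6.31  57.44] [-0.15 -2.    1.07] sd 0.0 0.08 clk 17.3
[-0.33620064 -0.07380758 -0.03754352]
wrist_force: [0.2, -1.2, 2.0]
finger_gap: 0.039
avg [501.69  -6.37  57.66] [ 1.38 -1.52  1.98] sd 0.01 0.23 clk 17.87
travel [ 0.148 -0.073 -0.059] yaw 1.363 tcp [ 0.5016 -0.0064  0.0576] F [ 1.54 -1.18  1.72] q [-0.173  0.297 -0.43   0.842 -0.     1.606] clk 17.8667 tilt [ 1.7e-03 -3.0e-04 -1.0e+00]
[-0.28215127 -0.29539454 -0.08346094]
```

```bash

python3 -m crank '{"travel":[[0,0,0],[0,0,0],[0,0,0],[0,0,0]],"turn":[0,0,0,0]}' 56|grep -E "gap|force"
python3 -m crank '{"travel":[[0,0,-0.3],[0,0,-0.7],[0,0,-1.2],[0,0,-1.3],[0,0,-1.3]],"turn":[0,0,0,0,0]}' |grep -E "tcp|gap|force"
python3 -m crank '{"travel":[[0,0,0],[0,0,0],[0,0,0],[0,0,0],[0,0,0]],"turn":[0,0,0,0,0]}' 0|grep -E "gap|force"
python3 - <<'E'
from h import *
avg(3);d(.502,-.0065,.0885)
t=read_camera('top');c=read_camera('wrist')
A=cv2.resize(t['image'][110:210,245:345],(400,400),interpolation=cv2.INTER_CUBIC);B=cv2.resize(c['image'],(400,300))
o=np.zeros((400,800,3),np.uint8);o[:,:400]=A;o[:300,400:]=B;cv2.imwrite('pics/w4.png',o[:,:,::-1])
E
```

```text
wrist_force: [0.1, 0.1, -0.5]
finger_gap: 0.0561
tcp_pos: [0.5019, -0.0063, 0.1106]
wrist_force: [0.1, -0.5, -0.2]
finger_gap: 0.0555
wrist_force: [0.5, -0.5, 0.4]
finger_gap: 0.0002
avg [500.51  -6.15 108.95] [0.33 0.51 0.2 ] sd 0.12 0.45 clk 19.18
travel [-0.001  0.036  0.515] yaw 1.36 tcp [ 0.5006 -0.0061  0.1091] F [ 0.64  0.11 -0.19] q [-0.173  0.245 -0.358  0.968 -0.     1.609] clk 19.1833 tilt [-4.e-04 -0.e+00 -1.e+00]
```

View pics/w4.png

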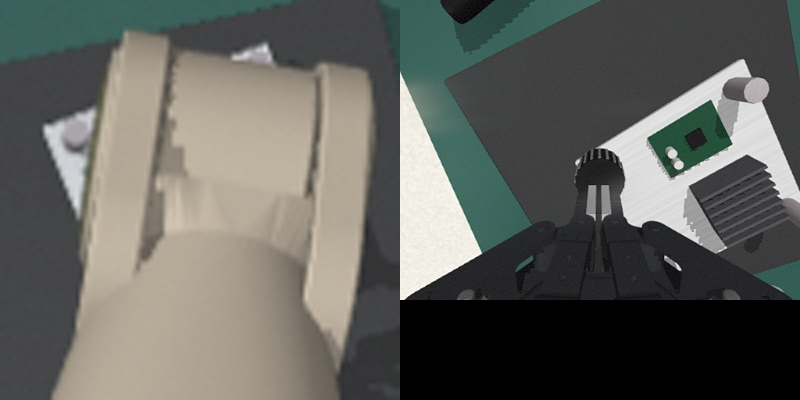

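The stand has not visibly moved: its corners are still at (45,128) and (268,44) in the crop. The knob sits under the fingers, so I'll press it to check.

```bash

python3 -m crank '{"travel":[[0,0.03,0.5],[0,0.03,0.54],[0,0.03,0.54],[0,0.03,0.54]],"turn":[0,0,0,0]}' |grep -E "force"
python3 -c "from h import *;avg(3)"
for i in 1 2 ; do python3 -m crank '{"travel":[[0,0,0.025],[0,0,0.025],[0,0,0.025]],"turn":[0,0,0]}'>/dev/null
python3 -c "from h import *;avg(3)"; done
```

```text
wrist_force: [0.6, 0.6, 0.5]
avg [502.23  -6.5   88.35] [ 0.28 -0.13  0.11] sd 0.1 0.31 clk 19.77
avg [501.94  -6.43  86.85] [-0.37 -0.07  0.03] sd 0.03 0.27 clk 20.17
avg [501.87  -6.43  85.7 ] [-0.26 -0.4   0.52] sd 0.01 0.54 clk 20.57
```

```bash

for i in 1 2 3 4 5 6; do python3 -m crank '{"travel":[[0,0,0.0125],[0,0,0.0125],[0,0,0.0125]],"turn":[0,0,0]}'>/dev/null
python3 -c "from h import *;avg(3)"; done
```

```text
avg [501.9   -6.43  85.24] [-0.    0.16 -0.31] sd 0.02 0.41 clk 20.97
avg [501.9   -6.45  84.73] [0.33 0.26 0.04] sd 0.02 0.48 clk 21.37
avg [501.92  -6.44  84.23] [ 0.17  0.44 -0.06] sd 0.02 0.28 clk 21.77
avg [501.96  -6.44  83.81] [-0.7   0.23  0.63] sd 0.01 0.46 clk 22.17
avg [501.98  -6.43  83.59] [-1.8  -0.16  5.11] sd 0.01 0.14 clk 22.57
avg [501.98  -6.4   83.45] [-2.88  0.89  8.45] sd 0.0 0.55 clk 22.97
```

The knob is now stiff straight from contact: 83.85, then 5.1 N and 8.5 N, with no dip. Next I'll check the far post.

```bash

python3 -m crank '{"travel":[[0,0,-0.1],[0,0,-0.65],[0,0,-0.65]],"turn":[0,0,0]}' |grep tcp
python3 -c "from h import *;d(.668,-.082,.11)"
```

```text
tcp_pos: [0.5036, -0.0067, 0.1113]
travel [-0.98   4.413  0.049] yaw 1.36 tcp [ 0.5036 -0.0067  0.1113] F [1.79 0.2  1.14] q [-0.173  0.245 -0.352  0.97  -0.     1.609] clk 23.2167 tilt [ 3.8e-03 -8.0e-04 -1.0e+00]
```

```bash

python3 -m crank '{"travel":[[-0.98,4.41,0],[-0.98,4.41,0],[-0.98,4.41,0],[-0.98,4.41,0],[-0.98,4.41,0]],"turn":[0,0,0,0,0]}' |grep tcp
python3 -m crank '{"travel":[[0,0,0.4],[0,0,0.54],[0,0,0.54],[0,0,0.54],[0,0,0.54]],"turn":[0,0,0,0,0]}' |grep tcp
python3 -c "from h import *;avg(3);d(.668,-.082,.085)"
```

```text
tcp_pos: [0.671, -0.0846, 0.1074]
tcp_pos: [0.6654, -0.0812, 0.0874]
avg [665.84 -81.3   87.85] [-0.1   0.07 -0.12] sd 0.11 0.23 clk 24.2
travel [-0.005  0.052  0.073] yaw 1.36 tcp [ 0.666  -0.0814  0.0879] F [-0.43  0.49 -0.38] q [-0.241  0.566  0.079  1.084 -0.     1.54 ] clk 24.2 tilt [ 6.e-04 -2.e-04 -1.e+00]
```

```bash

python3 -m crank '{"travel":[[0,0.05,0.05],[0,0.05,0.09],[0,0.05,0.09],[0,0.05,0.09]],"turn":[0,0,0,0]}' >/dev/null
python3 -c "from h import *;avg(2)"
for i in 1 2 3 4; do python3 -m crank '{"travel":[[0,0,0.0125],[0,0,0.0125],[0,0,0.0125]],"turn":[0,0,0]}'>/dev/null
python3 -c "from h import *;avg(3)"; done
```

```text
avg [668.45 -82.11  83.79] [ 1.44 -0.37  1.39] sd 0.01 0.3 clk 24.63
avg [668.53 -82.15  83.64] [0.59 1.25 5.7 ] sd 0.01 0.39 clk 25.03
avg [668.61 -82.17  83.59] [-0.47  0.74  7.38] sd 0.0 0.05 clk 25.43
avg [668.64 -82.19  83.52] [-0.78  0.84  9.41] sd 0.01 0.15 clk 25.83
avg [668.71 -82.2   83.45] [-1.86  0.44 11.38] sd 0.02 0.51 clk 26.23
```

The far post is stiff as well, up to 11 N. To see whether the foot truly carries load, I'll press a side post gently. A foot slightly too long would let the stand rock about the knob-to-far-post diagonal, which gives the excess directly.

```bash

python3 -m crank '{"travel":[[0,0,-0.2],[0,0,-0.6],[0,0,-0.6]],"turn":[0,0,0]}' |grep tcp
python3 -m crank '{"travel":[[-1.8,-2.69,0],[-1.8,-2.69,0],[-1.8,-2.69,0],[-1.8,-2.69,0],[-1.8,-2.69,0]],"turn":[0,0,0,0,0]}' |grep tcp
python3 -m crank '{"travel":[[0,0,0.4],[0,0,0.5],[0,0,0.5],[0,0,0.5],[0,0,0.5]],"turn":[0,0,0,0,0]}' |grep tcp
python3 -c "from h import *;avg(3);d(.5475,-.130,.085)"
```

```text
tcp_pos: [0.669, -0.0824, 0.1078]
tcp_pos: [0.5445, -0.1302, 0.1045]
tcp_pos: [0.5487, -0.1298, 0.0857]
avg [ 548.53 -129.86   85.85] [ 0.38  0.27 -0.46] sd 0.03 0.4 clk 27.47
travel [-0.007 -0.022  0.022] yaw 1.36 tcp [ 0.5484 -0.1299  0.0859] F [ 0.33 -0.14 -0.68] q [-0.375  0.375 -0.235  0.96  -0.     1.406] clk 27.4667 tilt [ 6.e-04 -3.e-04 -1.e+00]
```

```bash

for i in 1 2 3 4 5 6 7 8; do python3 -m crank '{"travel":[[0,0,0.0125],[0,0,0.0125],[0,0,0.0125]],"turn":[0,0,0]}'>/dev/null
python3 -c "from h import *;avg(3)"; done
```

```text
avg [ 547.85 -130.     85.14] [ 0.08 -0.31 -0.16] sd 0.01 0.05 clk 27.87
avg [ 547.83 -130.01   84.54] [ 0.15  0.2  -0.07] sd 0.01 0.56 clk 28.27
avg [ 547.85 -129.99   84.05] [-0.01 -0.01  0.41] sd 0.02 0.12 clk 28.67
avg [ 547.92 -130.03   83.75] [ 0.05 -0.06  1.88] sd 0.01 0.38 clk 29.07
avg [ 547.94 -130.1    83.63] [-1.33  0.29  6.29] sd 0.01 0.27 clk 29.47
avg [ 547.96 -130.12   83.55] [-2.32 -0.31  8.68] sd 0.0 0.36 clk 29.87
avg [ 547.97 -130.15   83.49] [-3.48  1.03 11.1 ] sd 0.01 0.45 clk 30.27
avg [ 548.   -130.18   83.41] [-4.71  0.64 13.68] sd 0.01 0.17 clk 30.67
```

```bash

python3 -m crank '{"travel":[[0,0,-0.2],[0,0,-0.6],[0,0,-0.6]],"turn":[0,0,0]}' |grep tcp
python3 -m crank '{"travel":[[4.5,0.96,0],[4.5,0.96,0],[4.5,0.96,0],[4.5,0.96,0],[4.5,0.96,0]],"turn":[0,0,0,0,0]}' |grep tcp
python3 -m crank '{"travel":[[0,0,0.4],[0,0,0.48],[0,0,0.48],[0,0,0.48],[0,0,0.48]],"turn":[0,0,0,0,0]}' |grep tcp
python3 -c "from h import *;avg(3);d(.623,.038,.085)"
```

```text
tcp_pos: [0.5494, -0.1305, 0.1079]
tcp_pos: [0.6246, 0.0424, 0.1048]
tcp_pos: [0.6228, 0.037, 0.0865]
avg [623.06  37.01  86.75] [ 0.21  0.41 -0.24] sd 0.06 0.26 clk 31.9
travel [ 0.022 -0.008  0.045] yaw 1.358 tcp [0.6231 0.0371 0.0868] F [ 0.53  0.67 -0.13] q [-0.069  0.481 -0.065  1.024 -0.     1.714] clk 31.9 tilt [ 5.e-04 -3.e-04 -1.e+00]
```

```bash

for i in 1 2 3 4 5 6 7 8 9; do python3 -m crank '{"travel":[[0,0,0.0125],[0,0,0.0125],[0,0,0.0125]],"turn":[0,0,0]}'>/dev/null
python3 -c "from h import *;avg(3)"; done
```

```text
avg [623.09  37.86  85.92] [ 0.13 -0.32 -0.18] sd 0.02 0.29 clk 32.3
avg [623.07  38.01  85.29] [ 0.23  0.26 -0.22] sd 0.02 0.36 clk 32.7
avg [623.09  37.96  84.82] [-0.02 -0.39  0.29] sd 0.02 0.26 clk 33.1
avg [623.08  37.96  84.32] [ 0.35 -0.28 -0.38] sd 0.02 0.12 clk 33.5
avg [623.13  37.96  83.87] [ 0.22 -0.16  0.35] sd 0.02 0.19 clk 33.9Traceback (most recent call last):
  File "<string>", line 1, in <module>
    from h import *;avg(3)
                    ~~~^^^
  File "h.py", line 25, in avg
    read_camera('wrist');s=get_state();L.append([*s['tcp_pos'],*s['wrist_force']])
    ~~~~~~~~~~~^^^^^^^^^
ValueError: 200 camera calls are used up
Traceback (most recent call last):
  File "h.py", line 25, in avg
    read_camera('wrist');s=get_state();L.append([*s['tcp_pos'],*s['wrist_force']])
    ~~~~~~~~~~~^^^^^^^^^
ValueError: 200 camera calls are used up
Traceback (most recent call last):
  File "h.py", line 25, in avg
    read_camera('wrist');s=get_state();L.append([*s['tcp_pos'],*s['wrist_force']])
    ~~~~~~~~~~~^^^^^^^^^
ValueError: 200 camera calls are used up
Traceback (most recent call last):
  File "h.py", line 25, in avg
    read_camera('wrist');s=get_state();L.append([*s['tcp_pos'],*s['wrist_force']])
    ~~~~~~~~~~~^^^^^^^^^
ValueError: 200 camera calls are used up
```

I used up the camera calls by using them as a clock to average over. From here I'll read the state on held rows instead.

```bash

H='python3 -c "from h import *;s=get_state();print((s[\"tcp_pos\"]*1000).round(2),s[\"wrist_force\"].round(2),s[\"clock\"])"'
eval $H
for i in 1 2 3 4; do python3 -m crank '{"travel":[[0,0,-0.0125],[0,0,-0.0125],[0,0,-0.0125],[0,0,-0.0125]],"turn":[0,0,0,0]}' >/dev/null; eval $H
python3 -m crank '{"travel":[[0,0,0]],"turn":[0]}'>/dev/null; eval $H; done
```

```text
[623.31  38.08  83.47] [-3.8   0.57 10.77] 35.0
[623.32  38.05  83.56] [-3.33  0.57  8.82] 35.3333
[623.3   38.08  83.55] [-2.27 -0.13  9.05] 35.4167
[623.26  38.04  83.64] [-2.13  0.01  7.07] 35.75
[623.26  38.06  83.6 ] [-2.6  -0.26  6.26] 35.8333
[623.22  38.03  83.66] [-0.91  0.44  5.57] 36.1667
[623.21  38.04  83.66] [-1.13  0.68  4.63] 36.25
[623.18  38.01  83.77] [ 0.44 -0.5   3.6 ] 36.5833
[623.16  38.04  83.76] [0.33 0.16 2.74] 36.6667
```

All four tops now read within about 0.05 mm of 83.83, so there is no plateau and no rock. That puts the excess near zero, at roughly 0 to 0.1 mm. The allowed window is 0 to 0.9 mm, so I'll add a small extra turn of about 0.1 rad to be sure the foot carries load, then repeat both checks.

```bash

python3 -m crank '{"travel":[[0,0,-0.2],[0,0,-0.7],[0,0,-0.7]],"turn":[0,0,0]}' |grep tcp
python3 -m crank '{"travel":[[-1.73,-2.75,0],[-1.73,-2.75,0],[-1.73,-2.75,0],[-1.73,-2.75,0],[-1.73,-2.75,0]],"turn":[0,0,0,0,0]}' 56 20 |grep tcp
python3 -m crank '{"travel":[[0,0,0],[0,0,0],[0,0,0],[0,0,0]],"turn":[0,0,0,0]}' |grep -E "tcp|gap"
python3 -c "from h import *;d(.5015,-.0065,.0575)"
```

```text
tcp_pos: [0.6247, 0.0378, 0.115]
tcp_pos: [0.4976, -0.007, 0.1113]
tcp_pos: [0.5024, -0.0065, 0.1119]
finger_gap: 0.0561
travel [-0.005 -0.024  1.361] yaw 1.361 tcp [ 0.5024 -0.0065  0.1119] F [-0.79  1.23 -0.34] q [-0.173  0.244 -0.351  0.974 -0.     1.608] clk 37.6667 tilt [ 1.e-03 -2.e-04 -1.e+00]
```

```bash

python3 -m crank '{"travel":[[0,-0.01,0.5],[0,-0.01,1.1],[0,-0.01,1.36],[0,-0.01,1.36],[0,-0.01,1.36]],"turn":[0,0,0,0,0]}' |grep -E "tcp|force"
python3 -m crank '{"travel":[[0,0,0],[0,0,0],[0,0,0]],"turn":[0,0,0]}' |grep -E "tcp|force"
python3 -m crank '{"travel":[[0,0,0],[0,0,0],[0,0,0],[0,0,0]],"turn":[0,0,0,0]}' 34 25|grep -E "tcp|gap|force"
python3 -m crank '{"travel":[[0,0,-0.008],[0,0,-0.008],[0,0,-0.008],[0,0,-0.008],[0,0,-0.008]],"turn":[0.04,0.08,0.11,0.11,0.11]}' |grep -E "force|tcp"
python3 -c "from h import *;d(.5015,-.0065,.0575);print(get_state()['ft_torque'])"
```

```text
tcp_pos: [0.5007, -0.0063, 0.0569]
wrist_force: [0.0, -0.1, 0.4]
tcp_pos: [0.5016, -0.0067, 0.0584]
wrist_force: [0.5, 0.4, -0.5]
tcp_pos: [0.5013, -0.0067, 0.0582]
wrist_force: [-0.5, -0.7, 5.7]
finger_gap: 0.0393
tcp_pos: [0.5014, -0.0068, 0.0584]
wrist_force: [0.4, -1.1, 5.5]
travel [ 0.008 -0.     0.024] yaw 1.249 tcp [ 0.5014 -0.0068  0.0584] F [ 0.38 -1.05  5.5 ] q [-0.174  0.295 -0.43   0.844 -0.     1.719] clk 39.0833 tilt [ 1.7e-03 -5.0e-04 -1.0e+00]
[ 0.00504852  0.09921854 -0.08006218]
```

```bash

H='python3 -c "from h import *;s=get_state();print((s[\"tcp_pos\"]*1000).round(2),s[\"wrist_force\"].round(2),s[\"clock\"])"'
python3 -m crank '{"travel":[[0,0,0],[0,0,0],[0,0,0],[0,0,0]],"turn":[0,0,0,0]}' 56|grep -E "gap|force"
python3 -m crank '{"travel":[[0,0,-0.3],[0,0,-0.7],[0,0,-1.1],[0,0,-1.1],[0,0,-1.1]],"turn":[0,0,0,0,0]}' |grep -E "tcp|gap"
python3 -m crank '{"travel":[[0,0,0],[0,0,0],[0,0,0],[0,0,0],[0,0,0]],"turn":[0,0,0,0,0]}' 0|grep -E "gap|tcp"
python3 -m crank '{"travel":[[0,0,0.25],[0,0,0.41],[0,0,0.41],[0,0,0.41],[0,0,0.41]],"turn":[0,0,0,0,0]}' |grep -E "tcp"
eval $H
```

```text
wrist_force: [0.6, 0.1, -0.5]
finger_gap: 0.0564
tcp_pos: [0.5013, -0.0066, 0.1022]
finger_gap: 0.0562
tcp_pos: [0.5003, -0.0065, 0.1012]
finger_gap: 0.0001
tcp_pos: [0.5002, -0.0065, 0.0849]
[500.19  -6.5   84.87] [-0.06  1.14  0.02] 40.6667
```

```bash

H='python3 -c "from h import *;s=get_state();print((s[\"tcp_pos\"]*1000).round(2),s[\"wrist_force\"].round(2),s[\"clock\"])"'
for i in 1 2 3 4 5; do python3 -m crank '{"travel":[[0,0,0.0125],[0,0,0.0125],[0,0,0.0125],[0,0,0.0125]],"turn":[0,0,0,0]}' >/dev/null; eval $H
python3 -m crank '{"travel":[[0,0,0]],"turn":[0]}'>/dev/null; eval $H; done
```

```text
[500.62  -6.57  84.88] [-0.56  0.97  0.2 ] 41.0
[500.69  -6.58  84.93] [0.43 0.16 0.47] 41.0833
[500.64  -6.56  84.36] [ 1.19 -0.51  0.95] 41.4167
[500.63  -6.56  84.36] [-0.2   0.47  0.58] 41.5
[500.73  -6.57  84.  ] [-0.57  0.62  1.89] 41.8333
[500.7   -6.57  83.98] [-1.07 -0.08  2.35] 41.9167
[500.72  -6.55  83.82] [-1.59  0.54  5.7 ] 42.25
[500.73  -6.58  83.81] [-1.39  0.1   5.68] 42.3333
[500.74  -6.56  83.67] [-2.49  0.95  9.01] 42.6667
[500.74  -6.55  83.7 ] [-3.48 -0.07  7.84] 42.75
```

The knob contact is now about 0.25 mm higher (84.06) and stiff, so the foot is slightly proud and carrying load. I'll repeat the far post check.

```bash

python3 -m crank '{"travel":[[0,0,-0.1],[0,0,-0.65],[0,0,-0.65]],"turn":[0,0,0]}' |grep tcp
python3 -m crank '{"travel":[[-0.47,4.56,0],[-0.47,4.56,0],[-0.47,4.56,0],[-0.47,4.56,0],[-0.47,4.56,0]],"turn":[0,0,0,0,0]}' |grep tcp
python3 -m crank '{"travel":[[0,0,0.4],[0,0,0.52],[0,0,0.52],[0,0,0.52],[0,0,0.52]],"turn":[0,0,0,0,0]}' |grep -E "tcp|force"
python3 -m crank '{"travel":[[0,0,0],[0,0,0],[0,0,0]],"turn":[0,0,0]}' |grep -E "tcp|force"
python3 -c "from h import *;d(.668,-.082,.084)"
```

```text
tcp_pos: [0.5024, -0.0069, 0.1115]
tcp_pos: [0.6723, -0.0846, 0.1078]
tcp_pos: [0.6673, -0.0815, 0.0885]
wrist_force: [0.2, -0.5, -0.2]
tcp_pos: [0.668, -0.0818, 0.089]
wrist_force: [-0.4, -0.6, 0.5]
travel [-0.004  0.001  0.125] yaw 1.25 tcp [ 0.668  -0.0818  0.089 ] F [-0.44 -0.64  0.47] q [-0.241  0.568  0.086  1.087 -0.     1.651] clk 44.0833 tilt [ 1.3e-03 -4.0e-04 -1.0e+00]
```

```bash

H='python3 -c "from h import *;s=get_state();print((s[\"tcp_pos\"]*1000).round(2),s[\"wrist_force\"].round(2),s[\"clock\"])"'
python3 -m crank '{"travel":[[0,0,0.1],[0,0,0.1],[0,0,0.1],[0,0,0.1]],"turn":[0,0,0,0]}' >/dev/null; eval $H
for i in 1 2 3 4; do python3 -m crank '{"travel":[[0,0,0.0125],[0,0,0.0125],[0,0,0.0125],[0,0,0.0125]],"turn":[0,0,0,0]}' >/dev/null; eval $H; done
```

```text
[667.64 -81.92  83.91] [-0.77 -0.78 -0.12] 44.4167
[667.8  -81.97  83.71] [-0.68  0.68  1.43] 44.75
[667.87 -81.98  83.59] [-1.75  0.43  5.1 ] 45.0833
[667.93 -82.03  83.54] [-2.9   0.18  8.18] 45.4167
[667.95 -82.02  83.49] [-3.99  0.04  9.48] 45.75
```

The far post is stiff again, contacting at 83.8 and reaching 9.5 N. I'll lift clear and hand in.

```bash

python3 -m crank '{"travel":[[0,0,-0.2],[0,0,-0.8],[0,0,-1.6],[0,0,-2.2],[0,0,-2.2]],"turn":[0,0,0,0,0]}' |grep tcp
python3 -m crank '{"travel":[[0,0,0],[0,0,0],[0,0,0],[0,0,0],[0,0,0]],"turn":[0,0,0,0,0]}' |grep -E "clock|tcp|force"
python3 -c "from h import *;print(hand_in())"
```

```text
tcp_pos: [0.6708, -0.0827, 0.1763]
clock: 46.58
tcp_pos: [0.6671, -0.0818, 0.1686]
wrist_force: [0.5, -0.0, -0.6]
the job is handed in; nothing more can be done
None
```

I adjusted the silver stand's foot and handed the job in at 46.6 s of the 72 s limit; no verdict was reported. The stand no longer rocks under the knob or the opposite post.

- **Rocking found:** at the start the knob dipped about 2 mm at roughly 2 N before the foot touched. I first read this as 1.9 mm, then about 2.2 mm from later readings.
- **Knob turned:** I turned it 0.78 rad clockwise and let go. Both checks were then stiff with no rock, and all four corner tops read within about 0.05 mm of each other. That meant the foot was only just touching.
- **Small correction:** I added 0.11 rad so the foot surely carries load. This raised the knob corner by about 0.25 mm, so the foot should be roughly 0.3 mm long, against the 0.9 mm allowed.
- **Last checks:** the knob was stiff from contact up to about 8–9 N, and the opposite post up to about 9.5 N.

**What I could not confirm:**
- **Foot load:** it is inferred from heights and stiffness, because I had no direct reading of it.
- **Camera calls:** I used up all 200 by averaging force readings with them. There is therefore no final picture of the stand's position or the bystanders.
- **Position:** the last picture, taken after the first turn, showed the stand where it was. After that, presses at the knob and the far post still met them where expected.

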